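# Load the sample changer and hold it at the third stop

## Task

Slide the orange sleeve over the upright shaft on the sample changer's carousel, all the way down onto the carousel, and let go of it. Then turn the changer's black spring-return knob clockwise from its rest, counting the clicks, to the third stop and no further, which brings the sleeve to the reading head; finish while still gripping the knob there, because it springs back if let go. Leave the blue sleeve and everything else on the table where they are.

Things in the scene. Friction and masses are not known exactly. Their poses are not given: they have to be found in the camera images.
- sleeve_mid (a point): Centre (half-way up, on the axis) of the loose orange sleeve: a plain tube standing upright on the table, outside diameter 34 mm, bore 18 mm, 40 mm tall, about 60 g; z is its axis. Grip it across the outside.
- spare_sleeve_mid (a point): Centre (half-way up) of the blue spare sleeve, same shape and size as the orange one. Not used: leave it alone.
- shaft_foot (a point): Foot of the steel shaft, on its axis at the level of the carousel's top face, 36 mm above the table. z is up, along the shaft; x points to the carousel's axis, 40 mm away. The shaft is 14 mm in diameter, 46 mm tall, its top 8 mm tapering to 7 mm. It turns with the carousel, an aluminium disc of 112 mm diameter; nothing else rises more than 10 mm off that.
- shaft_top (a point): Tip of that shaft, on its axis, 82 mm above the table. A black reading head, 78 mm high, stands beside the carousel, its middle about 83 mm from the shaft as it starts.
- knob_grip (a point): On the vertical axis of the black knob at grip height, 76 mm above the table. Its grip is an upright bar 46 mm long (this point's x), 12 mm thick (y), 57 to 87 mm above the table, over a skirt of 54 mm diameter. A white line on top marks the pointer end (-x). The point turns with the knob. White housing below: 80 x 80 mm, top at 46 mm. The knob's axis is 140 mm from the carousel's.
- index_knob (a joint): Turn of the knob, rad: 0 at rest on its end stop, growing clockwise seen from above. Click stops every 0.393 (22.5 degrees): 0.393, 0.785, third 1.178, 1.571, 1.963 (end); a tick each. A spring turns it back (0.09 N m at rest, 0.15 at the third stop), stronger than the clicks, which add, then past each half-way crest take away, about 0.04 N m. A belt turns the carousel equally, same way.
- tip_box: Yellow-topped box of pipette tips, 118 x 82 x 70 mm, loose bystander; origin at the centre of its underside.
- kit_box: Orange and white carton, 55 x 85 x 45 mm, loose bystander; origin at the centre of its underside.
- kit_box_1: Dark blue carton, 48 x 70 x 30 mm, loose bystander; origin at the centre of its underside.
- timer: White bench timer, 62 x 62 x 17 mm, loose bystander; origin at the centre of its underside.
- tweezers: Steel tweezers lying flat, 14 x 122 x 10 mm, loose bystander; origin at the centre of their underside.
Mind the look-alikes: they are no part of the job. Of the things like the part that bears sleeve_mid, leave any that is green or grey; of the rest the smaller one is meant.

How it is judged:
On the way, in this order (a step that is already met when the one before it is completed fails the run):
1. the orange sleeve is down on the carousel over the shaft, let go (horizontal distance between sleeve_mid and shaft_foot below 0.005 m and z of sleeve_mid in the frame of shaft_foot below 0.0235 m and angle between sleeve_mid's own z axis and vertical below 0.12 rad and contact force between the fingers and sleeve below 0.1 N), for 0.2 s.
2. the knob is held by the fingers at the third stop (value of joint index_knob between 1.048 and 1.308 rad and contact force between the fingers and index_knob above 1 N and velocity of joint index_knob between -0.2 and 0.2 rad/s), for 0.5 s.
At the end, for the whole second after the job is handed in: Orange sleeve on the shaft: underside within 3.5 mm of the carousel, axis within 5 mm of the shaft's, upright to 0.12 rad, not touched; knob within 0.13 rad of the third stop (1.178 rad), under 0.2 rad/s, the fingers bearing on it with over 1 N (all of step 1 and all of step 2); the arm keeps its last pose, push and grip.
It fails at once if the knob is turned on past the crest towards the fourth stop (over 1.40 rad) (value of joint index_knob above 1.4 rad).
It fails at once if the blue sleeve is moved by more than 20 mm (distance of spare_sleeve_mid from where it was at the start of the episode above 0.02 m).
It fails at once if another loose thing on the table is moved by more than 20 mm (distance of any of tip_box, kit_box, timer, tweezers, kit_box_1 from where it was at the start of the episode above 0.02 m).
It also fails if it takes over 64 s, if anything falls off the work surface, if the arm or the gripper's body presses on something with over 40 N, if the wrist force passes 120 N, or if a joint passes its speed limit or range.

## Robot

A 6-joint arm with a two-finger parallel gripper is mounted at the origin on a cart in front of the work surface, level with it; the furniture and walls round the work are solid. World frame = base frame: x ahead of the robot, y to its left, z up, the work surface at z = 0. Lengths are in m, angles in rad, forces in N, time in s.
With the tool pointing down it reaches from about 0.35 to 0.925 m from the base axis. Payload 6.4 kg.
Tool frame: the origin (TCP) lies between the finger pads; the fingertips stand ahead of it and the grasp point (between the pads) lies 6 mm ahead of it (bot.tips_ahead is the z of the fingertips in the tool frame, in m); z points along the fingers, y is the line along which they close (so a half turn about z gives the same grasp; the last joint's range is limited). The gripper opens to 94 mm and grips with 3 to 60 N. Pads are 16 mm wide; open, the fingers measure 119 mm over their backs; the gripper's body (75 mm by 177 mm) begins 78 mm behind the grasp point.
Start: joints at [-1.346, 0.245, 1.558, -0, 1.339, -0.174], TCP at [0.252, -0.599, 0.23] pointing down, gripper open.
Joint ranges: [-3.13, 3.13], [-1.02, 2.26], [0.13, 2.54], [-0.95, 4.09], [0.21, 2.88], [-2.74, 2.74]. Speed limits (rad/s): [2.57, 2.57, 3.14, 3.14, 3.14, 3.14].

## Interface

Orientations are given as a 3x3 rotation matrix whose columns are the frame's x, y, z axes.
In Python, from bench import bot gives the robot as it stands.
- The arm moves only by the tool carry_out, never from a script. Its argument "deltas" is a list of rows, each an object with "fingers": the opening, from 0 (shut) to 1 (fully open); "linear": the shift along the tool's x, y, z scaled (see below), a list of three; "rot": the turn, a rotation vector about the tool's x, y, z scaled (see below), a list of three. A call has 1 to 12 rows; each row shifts and turns the commanded pose from where the row before left it, along the tool's axes as they then stand; what a row does not reach is not made up. The controller multiplies each number of a shift by 50 mm and each number of a turn by 180 degrees. A row lasts 1/10 s, in which the tool goes at most 50 mm and 8.59 degrees, less where a joint would pass 70% of its speed; a pose out of reach is approached as far as the arm can. A call with a number of a shift or a turn outside -1 to 1 is refused whole. A call with a gripper value outside its range is refused whole. The fingers move at their own pace and stop on an object; "newtons" is the grip in N (left out, the last holds). Time passes only in rows, so rows that do not move let the fingers close. It gives the time, the measured TCP pose, the force, the opening and the grip force at its end, in the units of the state.
- bot.sense(): the state, without advancing time (a new reading comes with each control period).
- bot.read_camera(name): name is "side" or "top" or "wrist"; returns the picture (400x640x3 uint8, red, green, blue); there is no depth.
- bot.camera_model(name): a dict with "camera_matrix" (3x3 intrinsics, pixels), "R" (3x3) and "t" (3): a world point X has camera coordinates R X + t; the wrist camera has in their place "tool_from_camera" (4x4, takes a point from camera to tool coordinates, whose origin is the TCP and whose axes are the flange's). Camera axes: x right, y down, z forward; pixel columns grow to the right and rows downward; lengths in m; the calibration is good to about 2 mm. A picture is of the moment at which its call begins: read the wrist's pose just before it. camera_model takes no time and is no camera call.
- bot.close_job(): hands the job in; it is judged then, once.
Trained networks look in the newest picture that a camera, given by its name, has taken for a name from the list of things; names that differ only in an ending like _2 or _b are one class to them, and where a whole thing is asked for, a point or a joint stands for the part that bears it (a point fixed in the world has none). Each returns a list of dicts, best first, with "conf" (0 to 1); they miss things now and then, are a little off and sometimes report something else, mostly with a low value. They report only what shows in the picture. A call takes as long as a camera call. They do not tell look-alikes from the thing itself.
- bot.find_in(camera, target): "location" ([x, y, z] in m, in the coordinates of the camera as it stood for that picture, good to about 4 mm: the middle of the surface that is visible of it).
- bot.masks_of(camera, target): "region" (400x640 bool, what is visible of it).
The state is a dict: "time_s": time; "qpos": joint angles; "qd": joint speeds; "joint_efforts": joint torques, N m; "tool_pos": TCP position; "eef_rot": TCP orientation; "contact_force": force on the tool from outside, world axes, zero at the start; "moment": the same for the moment, N m; "grip_width": finger opening in m; "grip_force": force on a finger pad.
Only numpy, scipy, OpenCV 4.12 (cv2) and the standard library are available. Lean on these libraries where they do the work, as an engineer would, in place of code of your own. Each camera call takes 0.05 s, during which the arm holds its last target. There are 200 camera calls.

## Working session

There is one attempt and no reset: what is moved stays moved. The work goes in short steps, Python scripts to look and compute and a tool call to move; the robot and the scene stay as the last step left them, time stands still between calls to the robot, and variables do not carry over. Pictures are saved under pics/ and viewed, at most 10 in all, crops included, and the job is handed in when it is done.

Besides the shell and the picture viewer there is one more tool, called after "Call:" as name(argument=value, ...), one argument or row to a line, values as JSON. carry_out: Moves the arm, as the interface text tells. Shifts and turns lie within -1 to 1; 1 stands for 50 mm of shift or 180 degrees of turn. Its arguments: {"type":"object","properties":{"deltas":{"type":"array","items":{"type":"object","properties":{"fingers":{"type":"number"},"linear":{"type":"array","items":{"type":"number","minimum":-1,"maximum":1}},"rot":{"type":"array","items":{"type":"number","minimum":-1,"maximum":1}}}}},"newtons":{"type":"number"}},"required":["deltas"]}

```bash
mkdir -p pics; cat > h.py <<'E'
import numpy as np, cv2
from bench import bot
np.set_printoptions(precision=4,suppress=True)
def cam(n):
    m=bot.camera_model(n);K=np.array(m["camera_matrix"])
    if n=="wrist":
        s=bot.sense();T=np.eye(4);T[:3,:3]=s["eef_rot"];T[:3,3]=s["tool_pos"]
        W=T@np.array(m["tool_from_camera"])
        return K,W[:3,:3],W[:3,3]
    R=np.array(m["R"]);t=np.array(m["t"]);return K,R.T,-R.T@t
def ray(c,uv,z):
    K,R,o=c;d=R@np.linalg.inv(K)@np.array([uv[0],uv[1],1.]);return o+d*(z-o[2])/d[2]
def proj(c,X):
    K,R,o=c;p=K@(R.T@(np.array(X)-o));return p[:2]/p[2]
def toW(c,p): return c[1]@np.array(p)+c[2]
E
python3 - <<'E'
from h import *
for n in ("top","side","wrist"):
    c=cam(n);im=bot.read_camera(n);cv2.imwrite(f"pics/{n}0.png",im[:,:,::-1])
    print(n,c[2])
    for t in ("sleeve_mid","spare_sleeve_mid","shaft_foot","shaft_top","knob_grip","tip_box","kit_box","kit_box_1","timer","tweezers"):
        if n=="wrist":break
        for d in bot.find_in(n,t)[:4]:print(t,round(d["conf"],2),toW(c,d["location"]))
E
```

```text
top [ 0.3832 -0.0047  1.1613]
sleeve_mid 0.76 [ 0.3976 -0.2736  0.054 ]
sleeve_mid 0.71 [ 0.5119 -0.1888  0.0544]
sleeve_mid 0.61 [ 0.4938 -0.2618  0.0396]
sleeve_mid 0.58 [ 0.5772 -0.2403  0.0412]
spare_sleeve_mid 0.5 [ 0.4732 -0.3733  0.0438]
shaft_foot 0.83 [0.549  0.0769 0.0351]
shaft_foot 0.21 [ 0.4943 -0.2626  0.0379]
shaft_top 0.88 [0.5444 0.0758 0.0378]
knob_grip 0.61 [ 0.5066 -0.052   0.0562]
tip_box 0.83 [ 0.6394 -0.3682  0.0607]
kit_box 0.95 [0.423  0.3415 0.0299]
kit_box 0.91 [ 0.6508 -0.2396  0.0496]
kit_box_1 0.95 [0.423  0.3415 0.0299]
kit_box_1 0.91 [ 0.6508 -0.2396  0.0496]
timer 0.83 [0.7162 0.2623 0.0187]
side [0.273  0.6546 0.7195]
sleeve_mid 0.85 [ 0.3963 -0.2655  0.0392]
sleeve_mid 0.75 [ 0.5025 -0.176   0.0379]
sleeve_mid 0.58 [ 0.5691 -0.2343  0.0303]
sleeve_mid 0.5 [ 0.4891 -0.2598  0.0328]
spare_sleeve_mid 0.5 [ 0.4709 -0.3636  0.0291]
spare_sleeve_mid 0.45 [0.5501 0.0899 0.0362]
shaft_foot 0.91 [0.5451 0.0869 0.0399]
shaft_top 0.87 [0.5489 0.0929 0.0375]
knob_grip 0.73 [ 0.5052 -0.0468  0.0645]
kit_box 0.79 [0.4222 0.3489 0.0302]
kit_box 0.74 [ 0.6501 -0.2207  0.0463]
kit_box_1 0.79 [0.4222 0.3489 0.0302]
kit_box_1 0.74 [ 0.6501 -0.2207  0.0463]
timer 0.78 [0.7146 0.2622 0.0136]
wrist [ 0.3213 -0.5708  0.384 ]
```

View pics/top0.png

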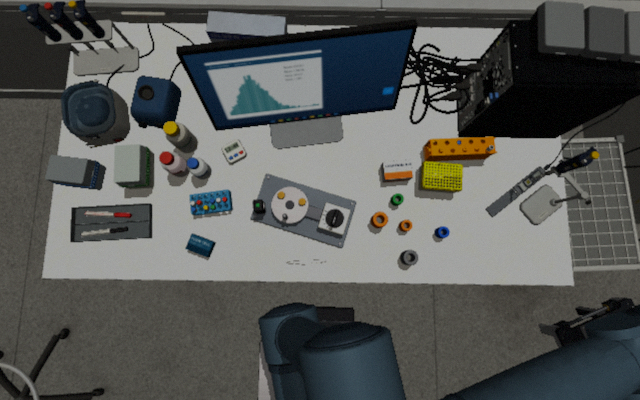

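View pics/side0.png

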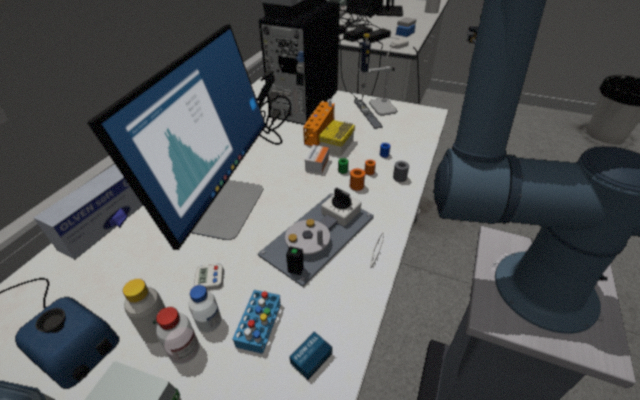

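```bash
python3 - <<'E'
from h import *
s=bot.sense();print(s["time_s"],s["tool_pos"],s["eef_rot"],bot.tips_ahead,s["grip_width"])
m=bot.camera_model("wrist");print(m)
im=cv2.imread("pics/top0.png");cv2.imwrite("pics/crop1.png",cv2.resize(im[145:275,240:460],None,fx=3.6,fy=3.6,interpolation=cv2.INTER_CUBIC))
R=np.array(s["eef_rot"]);print(R.T@(np.array([.49,-.26,.23])-s["tool_pos"])/.05)
c=cam("top");print(ray(c,(405,226),.04),ray(c,(380,219),.04),ray(c,(442,232),.04),ray(c,(290,205),.036),ray(c,(335,217),.087))
E
```

```text
1.15 [ 0.2524 -0.599   0.2304] [[ 0.9215  0.3883 -0.    ]
 [ 0.3883 -0.9215  0.    ]
 [ 0.     -0.     -1.    ]] 0.025 0.09382343730712865
{'camera_matrix': array([[357.0243,   0.    , 324.3343],
       [  0.    , 357.0243, 202.0942],
       [  0.    ,   0.    ,   1.    ]]), 'tool_from_camera': array([[ 0.0004, -0.9674, -0.2534,  0.0745],
       [ 1.    ,  0.0002,  0.0009,  0.0008],
       [-0.0008, -0.2534,  0.9674, -0.1535],
       [ 0.    ,  0.    ,  0.    ,  1.    ]])}
[ 7.0118 -4.4025  0.009 ]
[ 0.4885 -0.2665  0.04  ] [ 0.5083 -0.1924  0.04  ] [ 0.4721 -0.376   0.04  ] [0.5472 0.0769 0.036 ] [ 0.507 -0.056  0.087]
```

View pics/crop1.png

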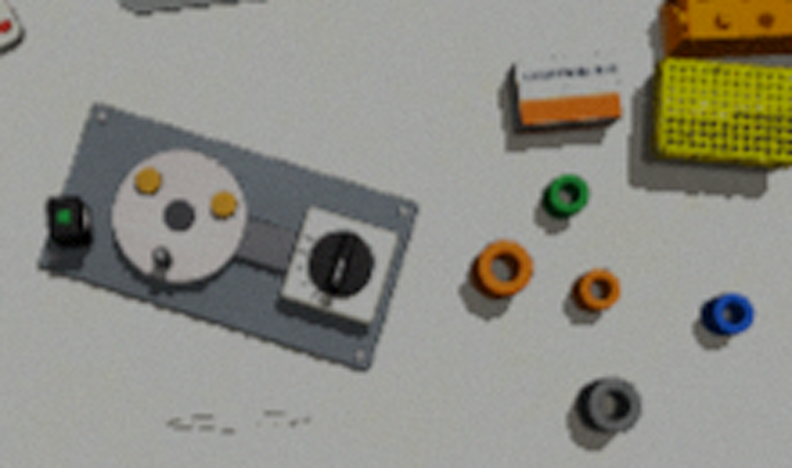

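Call:
carry_out(
  deltas=[
    {"linear": [0.64,-0.4,0],"rot": [0,0,0],"fingers": 1},
    {"linear": [0.64,-0.4,0],"rot": [0,0,0],"fingers": 1},
    {"linear": [0.64,-0.4,0],"rot": [0,0,0],"fingers": 1},
    {"linear": [0.64,-0.4,0],"rot": [0,0,0],"fingers": 1},
    {"linear": [0.64,-0.4,0],"rot": [0,0,0],"fingers": 1},
    {"linear": [0.64,-0.4,0],"rot": [0,0,0],"fingers": 1},
    {"linear": [0.64,-0.4,0],"rot": [0,0,0],"fingers": 1},
    {"linear": [0.64,-0.4,0],"rot": [0,0,0],"fingers": 1},
    {"linear": [0.64,-0.4,0],"rot": [0,0,0],"fingers": 1},
    {"linear": [0.64,-0.4,0],"rot": [0,0,0],"fingers": 1},
    {"linear": [0.64,-0.4,0],"rot": [0,0,0],"fingers": 1},
    {"linear": [0,0,0],"rot": [0,0,-0.04],"fingers": 1},
  ],
)

```text
time_s: 2.35
tool_pos: [0.4931, -0.2564, 0.2306]
eef_rot: [[0.862, 0.507, 0.001], [0.507, -0.862, 0.001], [0.001, -0.0, -1.0]]
contact_force: [-0.1, -0.2, 0.2]
grip_width: 0.0936
grip_force: 0.0
```

Call:
carry_out(
  deltas=[
    {"linear": [0,0,0],"rot": [0,0,-0.04],"fingers": 0.6},
    {"linear": [0,0,0],"rot": [0,0,-0.04],"fingers": 0.6},
    {"linear": [0,0,0],"rot": [0,0,0],"fingers": 0.6},
    {"linear": [0,0,0],"rot": [0,0,0],"fingers": 0.6},
  ],
)

```text
time_s: 2.75
tool_pos: [0.4914, -0.2596, 0.2305]
eef_rot: [[0.716, 0.698, 0.0], [0.698, -0.716, -0.0], [0.0, 0.0, -1.0]]
contact_force: [-0.1, -0.2, 0.2]
grip_width: 0.0655
grip_force: 0.0
```

```bash
cat >> h.py <<'E'
def hsvmask(im,lo,hi):
    return cv2.inRange(cv2.cvtColor(im,cv2.COLOR_RGB2HSV),np.array(lo),np.array(hi))
def blobs(m,amin=60):
    n,l,st,ce=cv2.connectedComponentsWithStats(m)
    return [(st[i],ce[i],l==i) for i in range(1,n) if st[i][4]>amin]
E
python3 - <<'E'
from h import *
s=bot.sense();print(s["time_s"],s["tool_pos"],s["eef_rot"],s["grip_width"],s["qpos"])
c=cam("wrist");im=bot.read_camera("wrist");cv2.imwrite("pics/w1.png",im[:,:,::-1])
for st,ce,_ in blobs(hsvmask(im,(3,120,60),(18,255,255)),200):print(st,ce,ray(c,ce,.03))
for d in bot.find_in("wrist","sleeve_mid"):print(d["conf"],toW(c,d["location"]))
E
```

```text
2.75 [ 0.4914 -0.2596  0.2305] [[ 0.7157  0.6984  0.0001]
 [ 0.6984 -0.7157 -0.0001]
 [ 0.      0.0001 -1.    ]] 0.06552015805633547 [-0.6901  0.025   1.801   0.      1.3156  0.1076]
[ 392   16   83   80 2234] [432.389   55.8317] [ 0.649  -0.2475  0.03  ]
[  533    36   107   173 10611] [599.5855 108.7211] [ 0.7298 -0.3981  0.03  ]
[ 258   98   50   49 1422] [281.8087 122.1428] [ 0.5074 -0.1884  0.03  ]
[316 172  33  36 659] [332.0303 190.2564] [ 0.4933 -0.2706  0.03  ]
0.93 [ 0.4078 -0.2842  0.0471]
0.84 [ 0.5098 -0.1902  0.0515]
0.64 [ 0.4949 -0.2662  0.0379]
```

View pics/w1.png

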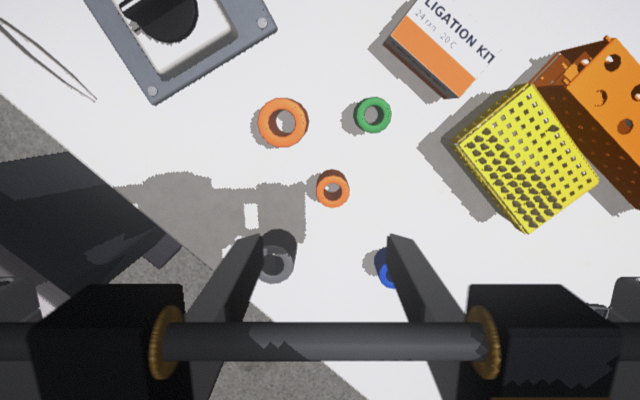

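```bash
cat >> h.py <<'E'
from scipy.optimize import minimize
def fitcyl(c,mask,x0,r,z0,z1):
    a=np.linspace(0,2*np.pi,48);mask=mask.astype(np.uint8)
    k,_=cv2.findContours(mask,cv2.RETR_EXTERNAL,cv2.CHAIN_APPROX_NONE);mk=np.zeros((1600,2560),np.uint8)
    m4=cv2.resize(cv2.drawContours(np.zeros_like(mask),[max(k,key=len)],-1,1,-1),(2560,1600),interpolation=cv2.INTER_NEAREST)
    def cost(p):
        P=np.array([proj(c,(p[0]+r*np.cos(t),p[1]+r*np.sin(t),z)) for z in(z0,z1) for t in a])
        h=cv2.convexHull(((P+.5)*4).astype(np.int32));b=np.zeros_like(m4);cv2.fillConvexPoly(b,h,1)
        return 1-(b&m4).sum()/(b|m4).sum()
    o=minimize(cost,x0,method="Nelder-Mead",options=dict(initial_simplex=[x0,(x0[0]+.006,x0[1]),(x0[0],x0[1]+.006)],xatol=1e-4))
    return o.x,o.fun
E
python3 - <<'E'
from h import *
s=bot.sense();c=cam("wrist");im=bot.read_camera("wrist")
for st,ce,m in blobs(hsvmask(im,(3,120,40),(18,255,255)),200):
    if abs(ce[0]-332)<12: 
        x=fitcyl(c,m,(.493,-.266),.017,0,.04);print(st,x)
        R=np.array(s["eef_rot"]);print(R.T@(np.array([*x[0],.034])-s["tool_pos"])/.05)
E
```

```text
[316 172  33  36 654] (array([ 0.4944, -0.2699]), np.float64(0.21931362017300837))
[-0.0989  0.1882  3.93  ]
```

Call:
carry_out(
  deltas=[
    {"linear": [-0.05,0.1,0.6],"rot": [0,0,0],"fingers": 0.6},
    {"linear": [-0.05,0.1,0.6],"rot": [0,0,0],"fingers": 0.6},
    {"linear": [0,0,0.6],"rot": [0,0,0],"fingers": 0.6},
    {"linear": [0,0,0],"rot": [0,0,0],"fingers": 0.6},
    {"linear": [0,0,0],"rot": [0,0,0],"fingers": 0.6},
  ],
)

```text
time_s: 3.4
tool_pos: [0.4948, -0.2703, 0.1408]
eef_rot: [[0.714, 0.7, -0.0], [0.7, -0.714, 0.0], [0.0, -0.001, -1.0]]
contact_force: [-0.2, -0.7, -0.3]
grip_width: 0.0567
grip_force: 0.0
```

```bash
python3 - <<'E'
from h import *
s=bot.sense();c=cam("wrist");im=bot.read_camera("wrist");print(s["tool_pos"])
R=np.array(s["eef_rot"])
best=None
for st,ce,m in blobs(hsvmask(im,(3,120,30),(18,255,255)),200):
    e=proj(c,(.494,-.267,.04))
    if np.linalg.norm(ce-e)<25:
        x=fitcyl(c,m,(.493,-.266),.017,0,.04);print(st,ce,e,x,R.T@(np.array([*x[0],.034])-s["tool_pos"])/.05)
        u,v=proj(c,(.494,-.267,.02)).astype(int);I=im.copy()
        for z in(0,.04):
            for t in np.linspace(0,6.28,60):
                p=proj(c,(x[0][0]+.017*np.cos(t),x[0][1]+.017*np.sin(t),z)).astype(int);I[p[1],p[0]]=(0,255,255)
        cv2.imwrite("pics/w2.png",cv2.resize(I[v-70:v+70,u-90:u+90,::-1],None,fx=4,fy=4,interpolation=cv2.INTER_NEAREST))
E
```

```text
[ 0.4948 -0.2703  0.1408]
[ 301  183   43   50 1084] [322.2906 209.0784] [318.6918 209.5272] (array([ 0.4946, -0.2696]), np.float64(0.22695102387468147)) [ 0.0069 -0.0121  2.1351]
```

View pics/w2.png

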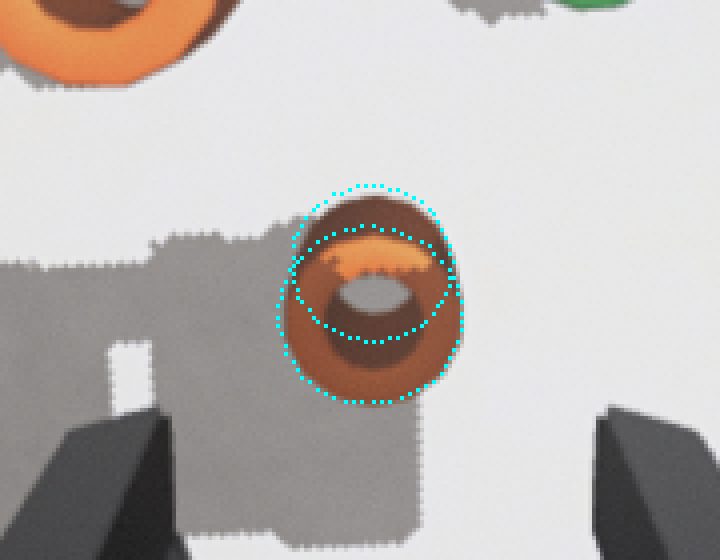

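Call:
carry_out(
  deltas=[
    {"linear": [0,-0.01,0.6],"rot": [0,0,0],"fingers": 0.6},
    {"linear": [0,0,0.6],"rot": [0,0,0],"fingers": 0.6},
    {"linear": [0,0,0.6],"rot": [0,0,0],"fingers": 0.6},
    {"linear": [0,0,0.33],"rot": [0,0,0],"fingers": 0.6},
    {"linear": [0,0,0],"rot": [0,0,0],"fingers": 0.6},
    {"linear": [0,0,0],"rot": [0,0,0],"fingers": 0.2},
    {"linear": [0,0,0],"rot": [0,0,0],"fingers": 0.2},
    {"linear": [0,0,0],"rot": [0,0,0],"fingers": 0.2},
    {"linear": [0,0,0],"rot": [0,0,0],"fingers": 0.2},
    {"linear": [0,0,0],"rot": [0,0,0],"fingers": 0.2},
  ],
  newtons=15,
)

```text
time_s: 4.45
tool_pos: [0.4954, -0.2706, 0.0357]
eef_rot: [[0.714, 0.7, 0.002], [0.7, -0.714, -0.002], [0.0, 0.002, -1.0]]
contact_force: [-1.3, 0.1, 7.4]
grip_width: 0.0343
grip_force: 15.0
```

Call:
carry_out(
  deltas=[
    {"linear": [0,0,-0.5],"rot": [0,0,0],"fingers": 0.2},
    {"linear": [0,0,-0.9],"rot": [0,0,0],"fingers": 0.2},
    {"linear": [0,0,-0.9],"rot": [0,0,0],"fingers": 0.2},
    {"linear": [0,0,-0.9],"rot": [0,0,0],"fingers": 0.2},
    {"linear": [0,0,0],"rot": [0,0,0],"fingers": 0.2},
  ],
)

```text
time_s: 4.95
tool_pos: [0.4977, -0.2725, 0.202]
eef_rot: [[0.714, 0.7, 0.011], [0.7, -0.714, -0.009], [0.001, 0.014, -1.0]]
contact_force: [0.6, -0.8, -1.1]
grip_width: 0.0344
grip_force: 15.0
```

```bash
python3 - <<'E'
from h import *
c=cam("top");print(ray(c,(284.7,217.2),.082),ray(c,(284.7,217.2),.06))
s=bot.sense();print(s["tool_pos"],s["qpos"],s["contact_force"])
R=np.array(s["eef_rot"]);print(R.T@(np.array([.46,.037,.195])-s["tool_pos"])/.05)
cv2.imwrite("pics/s2.png",cv2.resize(cv2.imread("pics/side0.png")[180:280,250:390],None,fx=5,fy=5,interpolation=cv2.INTER_CUBIC))
E
```

```text
[0.505  0.0879 0.082 ] [0.5075 0.0898 0.06  ]
[ 0.4977 -0.2725  0.202 ] [-0.7007  0.0724  1.8057  0.0001  1.2491  0.0942] [ 0.5724 -0.7897 -1.1033]
[ 3.7961 -4.9484  0.0753]
```

View pics/s2.png

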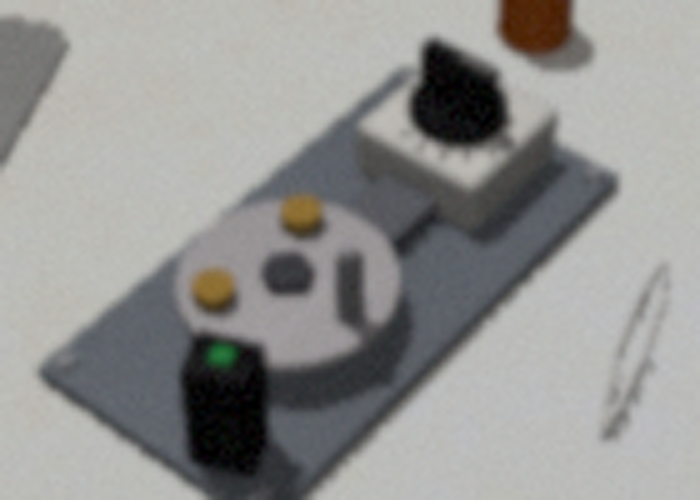

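Call:
carry_out(
  deltas=[
    {"linear": [0.48,-0.62,0],"rot": [0,0,0],"fingers": 0.2},
    {"linear": [0.48,-0.62,0],"rot": [0,0,0],"fingers": 0.2},
    {"linear": [0.48,-0.62,0],"rot": [0,0,0],"fingers": 0.2},
    {"linear": [0.48,-0.62,0],"rot": [0,0,0],"fingers": 0.2},
    {"linear": [0.48,-0.62,0],"rot": [0,0,0],"fingers": 0.2},
    {"linear": [0.48,-0.62,0],"rot": [0,0,0],"fingers": 0.2},
    {"linear": [0.48,-0.62,0],"rot": [0,0,0],"fingers": 0.2},
    {"linear": [0.48,-0.62,0],"rot": [0,0,0],"fingers": 0.2},
    {"linear": [0,0,0],"rot": [0,0,0],"fingers": 0.2},
    {"linear": [0,0,0],"rot": [0,0,0],"fingers": 0.2},
    {"linear": [0,0,0],"rot": [0,0,0],"fingers": 0.2},
  ],
)

```text
time_s: 6.05
tool_pos: [0.4578, 0.0408, 0.1936]
eef_rot: [[0.715, 0.7, -0.0], [0.7, -0.715, -0.0], [-0.001, -0.0, -1.0]]
contact_force: [0.2, -0.2, -0.8]
grip_width: 0.0347
grip_force: 15.0
```

```bash
python3 - <<'E'
from h import *
a=cam("side")
print("side top/foot",ray(a,(320,230.4),.082),ray(a,(321,245),.036))
s=bot.sense();print(s["time_s"],s["tool_pos"],s["eef_rot"],s["qpos"])
c=cam("wrist");im=bot.read_camera("wrist");cv2.imwrite("pics/w3.png",im[:,:,::-1])
print(proj(c,(.505,.088,.082)),proj(c,(.507,.09,.036)))
for t in("shaft_top","shaft_foot","knob_grip"):
    for d in bot.find_in("wrist",t)[:2]:print(t,d["conf"],toW(c,d["location"]))
E
```

```text
side top/foot [0.5089 0.093  0.082 ] [0.5052 0.0964 0.036 ]
6.05 [0.4578 0.0408 0.1936] [[ 0.7145  0.6996 -0.0005]
 [ 0.6996 -0.7145 -0.0003]
 [-0.0005 -0.0002 -1.    ]] [-0.1584 -0.1799  2.0632 -0.0003  1.2587  0.6377]
[321.5536 118.9281] [321.8914 113.9257]
shaft_top 0.71 [0.553  0.0777 0.0343]
shaft_foot 0.63 [0.5564 0.0816 0.0334]
knob_grip 0.85 [ 0.5121 -0.0459  0.0617]
```

View pics/w3.png

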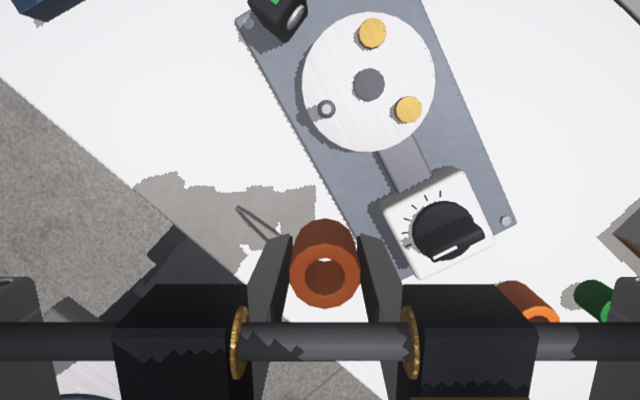

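```bash
python3 - <<'E'
from h import *
im=cv2.imread("pics/w3.png")
a=cv2.resize(im[84:134,296:356],None,fx=7,fy=7,interpolation=cv2.INTER_CUBIC)
b=cv2.resize(im[190:280,390:495],None,fx=350/90,fy=350/90,interpolation=cv2.INTER_CUBIC)
cv2.imwrite("pics/w3c.png",np.hstack([a,b[:350,:380]]))
c=cam("wrist");print(ray(c,(326,108),.082),ray(c,(368,84),.036),proj(c,(.505,.088,.082)))
E
```

```text
[0.513  0.0909 0.082 ] [0.5513 0.0793 0.036 ] [321.1257 119.01  ]
```

View pics/w3c.png

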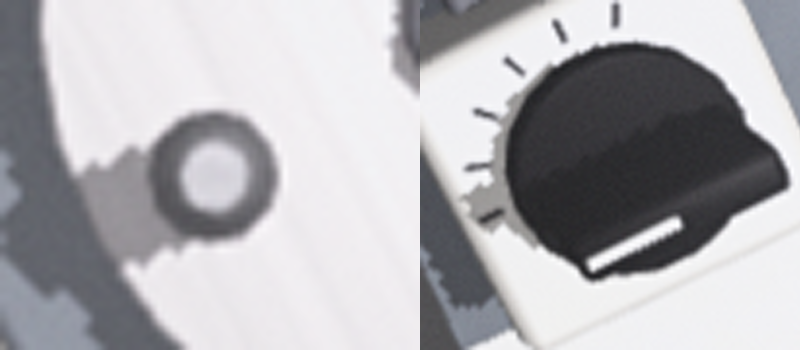

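```bash
python3 - <<'E'
from h import *
s=bot.sense();c=cam("wrist");im=bot.read_camera("wrist");T=np.array(s["tool_pos"]);R=np.array(s["eef_rot"])
m=[b for b in blobs(hsvmask(im,(3,120,20),(18,255,255)),200) if abs(b[1][0]-325)<25 and abs(b[1][1]-265)<30]
for b in m:
    print(b[0],b[1]);print(fitcyl(c,b[2],T[:2],.017,T[2]-.0357,T[2]+.0043),T)
t=np.linspace(0,6.28,90)
for dx in(0,-.002):
  for z in(-.0043,.0357):
    for r in (.017,.009):
      P=np.array([proj(c,T+R@np.array([dx+r*np.cos(a),r*np.sin(a),z])) for a in t]);print(dx,z,r,P.min(0),P.max(0))
S=ray(c,(326.4,109),.082);print(S,R.T@(np.array([*S[:2],.1936])-T)/.05)
cv2.imwrite("pics/w4.png",cv2.resize(im[205:320,270:380,::-1],None,fx=5,fy=5,interpolation=cv2.INTER_CUBIC))
E
```

```text
[ 289  219   72   90 4944] [324.2328 264.5617]
(array([0.4594, 0.04  ]), np.float64(0.09594622122631902)) [0.458  0.0407 0.1939]
0 -0.0043 0.017 [284.3463 241.1623] [358.7865 309.2607]
0 -0.0043 0.009 [301.8679 257.847 ] [341.2691 293.8807]
0 0.0357 0.017 [291.9636 215.1657] [352.1267 271.5684]
0 0.0357 0.009 [306.1238 228.8794] [337.9694 258.7296]
-0.002 -0.0043 0.017 [284.4685 245.3734] [358.6777 313.0498]
-0.002 -0.0043 0.009 [301.9357 261.9526] [341.2147 297.7632]
-0.002 0.0357 0.017 [292.0433 218.6205] [352.0555 274.7406]
-0.002 0.0357 0.009 [306.1679 232.2643] [337.9337 261.965 ]
[0.5127 0.0902 0.082 ] [1.4742 0.0559 0.0056]
```

View pics/w4.png

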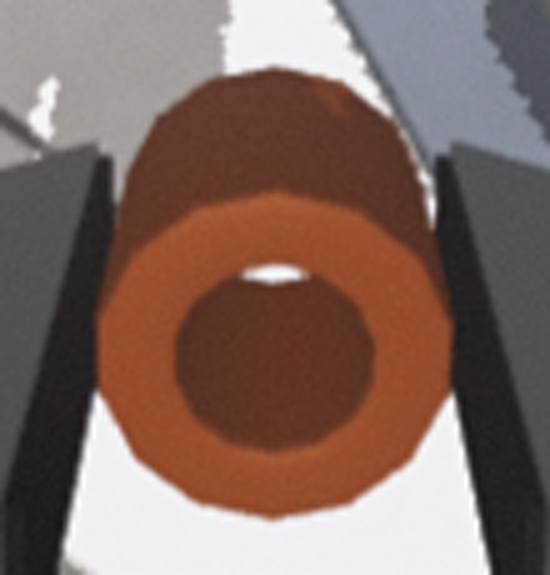

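Call:
carry_out(
  deltas=[
    {"linear": [0.4,0,0],"rot": [0,0,0],"fingers": 0.2},
    {"linear": [0.45,0,0],"rot": [0,0,0],"fingers": 0.2},
    {"linear": [0,0,0.4],"rot": [0,0,0],"fingers": 0.2},
    {"linear": [0,0,0.5],"rot": [0,0,0],"fingers": 0.2},
    {"linear": [0,0,0.4],"rot": [0,0,0],"fingers": 0.2},
    {"linear": [0,0,0],"rot": [0,0,0],"fingers": 0.2},
    {"linear": [0,0,0],"rot": [0,0,0],"fingers": 0.2},
  ],
)

```text
time_s: 7.0
tool_pos: [0.4883, 0.0711, 0.1292]
eef_rot: [[0.714, 0.7, -0.0], [0.7, -0.714, 0.0], [-0.0, -0.0, -1.0]]
contact_force: [1.2, 0.1, -1.5]
grip_width: 0.0349
grip_force: 15.0
```

```bash
python3 - <<'E'
from h import *
s=bot.sense();c=cam("wrist");im=bot.read_camera("wrist");T=np.array(s["tool_pos"]);R=np.array(s["eef_rot"]);print(T,R,s["contact_force"])
u,v=proj(c,(.5127,.0902,.082));print(u,v)
u0,v0=int(u)-55,int(v)-55
print(u0,v0)
cv2.imwrite("pics/w5.png",cv2.resize(im[v0:v0+110,u0:u0+110,::-1],None,fx=5,fy=5,interpolation=cv2.INTER_CUBIC))
E
```

```text
[0.4883 0.0711 0.1292] [[ 0.7143  0.6999 -0.0002]
 [ 0.6999 -0.7143  0.    ]
 [-0.0002 -0.0002 -1.    ]] [ 1.1703  0.1396 -1.4838]
327.9785713533487 186.35588465337577
272 131
```

View pics/w5.png

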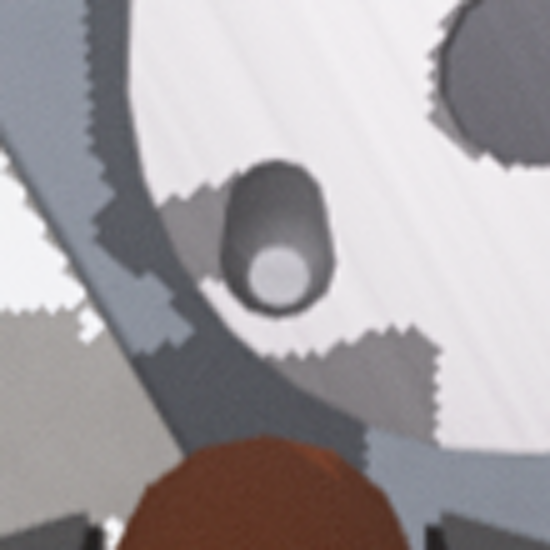

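Call:
carry_out(
  deltas=[
    {"linear": [0.3,0.03,0],"rot": [0,0,0],"fingers": 0.2},
    {"linear": [0.34,0,0],"rot": [0,0,0],"fingers": 0.2},
    {"linear": [0,0,0],"rot": [0,0,0],"fingers": 0.2},
    {"linear": [0,0,0],"rot": [0,0,0],"fingers": 0.2},
    {"linear": [0,0,0.15],"rot": [0,0,0],"fingers": 0.2},
    {"linear": [0,0,0.15],"rot": [0,0,0],"fingers": 0.2},
    {"linear": [0,0,0],"rot": [0,0,0],"fingers": 0.2},
  ],
)

```text
time_s: 7.75
tool_pos: [0.5106, 0.0925, 0.1123]
eef_rot: [[0.714, 0.7, -0.003], [0.7, -0.714, 0.0], [-0.002, -0.002, -1.0]]
contact_force: [-0.3, 0.7, -1.3]
grip_width: 0.0344
grip_force: 15.0
```

Call:
carry_out(
  deltas=[
    {"linear": [0,0,0.1],"rot": [0,0,0],"fingers": 0.2},
    {"linear": [0,0,0.1],"rot": [0,0,0],"fingers": 0.2},
    {"linear": [0,0,0.0],"rot": [0,0,0],"fingers": 0.2},
  ],
)

```text
time_s: 8.05
tool_pos: [0.5114, 0.0927, 0.103]
eef_rot: [[0.714, 0.7, -0.002], [0.7, -0.714, 0.0], [-0.001, -0.001, -1.0]]
contact_force: [-0.1, -0.6, -0.3]
grip_width: 0.0344
grip_force: 15.0
```

Call:
carry_out(
  deltas=[
    {"linear": [0,0,0.15],"rot": [0,0,0],"fingers": 0.2},
    {"linear": [0,0,0.15],"rot": [0,0,0],"fingers": 0.2},
    {"linear": [0,0,0.15],"rot": [0,0,0],"fingers": 0.2},
    {"linear": [0,0,0.13],"rot": [0,0,0],"fingers": 0.2},
    {"linear": [0,0,0],"rot": [0,0,0],"fingers": 0.2},
    {"linear": [0,0,0],"rot": [0,0,0],"fingers": 0.2},
  ],
)

```text
time_s: 8.65
tool_pos: [0.512, 0.0928, 0.0747]
eef_rot: [[0.714, 0.7, -0.0], [0.7, -0.714, 0.0], [-0.0, -0.0, -1.0]]
contact_force: [-0.1, 0.3, -0.5]
grip_width: 0.0342
grip_force: 15.0
```

Call:
carry_out(
  deltas=[
    {"linear": [0,0,0.04],"rot": [0,0,0],"fingers": 0.2},
    {"linear": [0,0,0.03],"rot": [0,0,0],"fingers": 0.2},
    {"linear": [0,0,0.0],"rot": [0,0,0],"fingers": 0.2},
    {"linear": [0,0,0],"rot": [0,0,0],"fingers": 0.2},
  ],
)

```text
time_s: 9.05
tool_pos: [0.5123, 0.0927, 0.0717]
eef_rot: [[0.714, 0.7, 0.001], [0.7, -0.714, 0.0], [0.001, 0.0, -1.0]]
contact_force: [-0.1, 1.2, -0.1]
grip_width: 0.0348
grip_force: 15.0
```

Call:
carry_out(
  deltas=[
    {"linear": [0,0,0.02],"rot": [0,0,0],"fingers": 0.2},
    {"linear": [0,0,0],"rot": [0,0,0],"fingers": 0.2},
    {"linear": [0,0,0],"rot": [0,0,0],"fingers": 0.5},
    {"linear": [0,0,0],"rot": [0,0,0],"fingers": 0.5},
    {"linear": [0,0,0],"rot": [0,0,0],"fingers": 0.5},
    {"linear": [0,0,0],"rot": [0,0,0],"fingers": 0.5},
    {"linear": [0,0,-0.4],"rot": [0,0,0],"fingers": 0.5},
    {"linear": [0,0,-0.8],"rot": [0,0,0],"fingers": 0.5},
    {"linear": [0,0,-0.8],"rot": [0,0,0],"fingers": 0.5},
    {"linear": [0,0,0],"rot": [0,0,0],"fingers": 0.5},
    {"linear": [0,0,0],"rot": [0,0,0],"fingers": 0.5},
  ],
)

```text
time_s: 10.15
tool_pos: [0.5126, 0.0927, 0.1712]
eef_rot: [[0.714, 0.7, 0.002], [0.7, -0.714, -0.0], [0.001, 0.001, -1.0]]
contact_force: [-0.5, 1.0, -0.0]
grip_width: 0.0469
grip_force: 0.0
```

```bash
python3 - <<'E'
from h import *
s=bot.sense();c=cam("wrist");im=bot.read_camera("wrist");T=np.array(s["tool_pos"]);print(s["time_s"],T,s["qpos"],s["contact_force"])
for b in blobs(hsvmask(im,(3,120,20),(18,255,255)),300):print(b[0],b[1])
# compare bbox predictions for sleeve seated
t=np.linspace(0,6.28,60)
for z in(.036,.076):
    P=np.array([proj(c,(.5123+.017*np.cos(a),.0927+.017*np.sin(a),z)) for a in t]);print(z,P.min(0),P.max(0))
K=(.512,-.052)
print("knob pix",proj(c,(*K,.087)))
for d in bot.find_in("wrist","knob_grip")[:2]:print(d["conf"],toW(c,d["location"]))
g=cam("top");
m=[d for d in bot.masks_of("wrist","knob_grip")][:1]
for d in m:
    r=np.argwhere(d["region"]);print(d["conf"],r.min(0),r.max(0),len(r))
E
```

```text
10.15 [0.5126 0.0927 0.1712] [-0.039   0.0035  1.9365 -0.      1.1995  0.7561] [-0.5286  0.9915 -0.0304]
[ 302  184   44   53 1443] [323.2883 209.3673]
0.036 [301.8824 180.6557] [342.5829 220.0825]
0.076 [298.6544 191.5247] [345.4284 236.3835]
knob pix [456.1363 344.9389]
0.34 [110 300] [243 434] 12843
```

```bash
python3 - <<'E'
from h import *
T=np.array([.4578,.0408,.1936]);R=np.array([[.7145,.6996,0],[.6996,-.7145,0],[0,0,-1]])
W=np.eye(4);W[:3,:3]=R;W[:3,3]=T
m=bot.camera_model("wrist");W=W@np.array(m["tool_from_camera"]);c=(np.array(m["camera_matrix"]),W[:3,:3],W[:3,3])
a,b=ray(c,(433.7,258.9),.087),ray(c,(457.4,247.1),.087);print(a,b,np.linalg.norm(a-b),np.degrees(np.arctan2(*(b-a)[1::-1])))
im=cv2.imread("pics/w3.png")[:,:,::-1]
# dark knob mask
mk=hsvmask(np.ascontiguousarray(im),(0,0,0),(179,255,62));mk[:,:395]=0;mk[:185]=0;mk[285:]=0;mk[:,500:]=0
bb=[x for x in blobs(mk,500)];
for st,ce,l in bb:
    print(st,ce)
    # skirt circle: upper-left arc points of contour
    k,_=cv2.findContours(l.astype(np.uint8),cv2.RETR_EXTERNAL,cv2.CHAIN_APPROX_NONE);k=max(k,key=len)[:,0,:]
    P=np.array([ray(c,p,.055)[:2] for p in k]);
    sel=(k[:,1]<235)&(k[:,0]<466);P=P[sel]
    A=np.c_[2*P,np.ones(len(P))];x=np.linalg.lstsq(A,(P**2).sum(1),rcond=None)[0];print("circle",x[:2],np.sqrt(x[2]+x[0]**2+x[1]**2))
    o=minimize(lambda q:((np.hypot(P[:,0]-q[0],P[:,1]-q[1])-.027)**2).sum(),x[:2],method="Nelder-Mead",options=dict(xatol=1e-5,fatol=1e-12));print(o.x,o.fun)
# carousel
mk=hsvmask(np.ascontiguousarray(im),(0,0,0),(179,255,62))
print("head-> car",ray(c,(368,84),.036))
E
```

```text
[ 0.4901 -0.0498  0.087 ] [ 0.5096 -0.0555  0.087 ] 0.020286180843227194 -16.327219880731693
[ 412  202   72   60 2269] [441.6236 231.7347]
circle [ 0.5125 -0.0454] 0.017868473434059784
[ 0.5043 -0.0548] 0.00299271343215251
head-> car [0.551  0.0795 0.036 ]
```

Call:
carry_out(
  deltas=[
    {"linear": [-0.5,0.5,0],"rot": [0,0,0],"fingers": 0.5},
    {"linear": [-0.5,0.5,0],"rot": [0,0,0],"fingers": 0.5},
    {"linear": [-0.5,0.5,0],"rot": [0,0,0],"fingers": 0.5},
    {"linear": [-0.6,0.57,0],"rot": [0,0,0],"fingers": 0.5},
    {"linear": [0,0,0],"rot": [0,0,-0.047],"fingers": 0.5},
    {"linear": [0,0,0],"rot": [0,0,-0.047],"fingers": 0.5},
    {"linear": [0,0,0],"rot": [0,0,-0.047],"fingers": 0.5},
    {"linear": [0,0,0],"rot": [0,0,-0.047],"fingers": 0.5},
    {"linear": [0,0,0],"rot": [0,0,-0.047],"fingers": 0.5},
    {"linear": [0,0,0],"rot": [0,0,-0.047],"fingers": 0.5},
    {"linear": [0,0,0],"rot": [0,0,-0.047],"fingers": 0.5},
    {"linear": [0,0,0],"rot": [0,0,-0.047],"fingers": 0.5},
  ],
)

```text
time_s: 11.5
tool_pos: [0.5086, -0.0544, 0.1686]
eef_rot: [[-0.382, 0.924, -0.003], [0.924, 0.382, 0.001], [0.002, -0.003, -1.0]]
contact_force: [-0.1, 0.5, 0.6]
grip_width: 0.0469
grip_force: 0.0
```

Call:
carry_out(
  deltas=[
    {"linear": [0,0,0],"rot": [0,0,-0.047],"fingers": 0.5},
    {"linear": [0,0,0],"rot": [0,0,-0.047],"fingers": 0.5},
    {"linear": [0,0,0],"rot": [0,0,-0.047],"fingers": 0.5},
    {"linear": [0,0,0],"rot": [0,0,-0.047],"fingers": 0.5},
    {"linear": [0,0,0],"rot": [0,0,-0.047],"fingers": 0.5},
    {"linear": [0,0,0],"rot": [0,0,-0.047],"fingers": 0.5},
    {"linear": [0,0,0],"rot": [0,0,0],"fingers": 0.5},
    {"linear": [0,0,0],"rot": [0,0,0],"fingers": 0.5},
    {"linear": [0,0,0],"rot": [0,0,0],"fingers": 0.5},
  ],
)

```text
time_s: 12.4
tool_pos: [0.5093, -0.0546, 0.1698]
eef_rot: [[-0.955, 0.296, -0.001], [0.296, 0.955, 0.0], [0.001, 0.0, -1.0]]
contact_force: [-0.7, -0.1, 0.9]
grip_width: 0.0467
grip_force: 0.0
```

```bash
python3 - <<'E'
from h import *
s=bot.sense();c=cam("wrist");im=bot.read_camera("wrist");T=np.array(s["tool_pos"]);R=np.array(s["eef_rot"]);print(s["time_s"],T,R,s["qpos"])
g=cv2.cvtColor(im,cv2.COLOR_RGB2GRAY)
e=proj(c,(.510,-.055,.087));print("exp axis px",e,"line",proj(c,(.49,-.0495,.087)),proj(c,(.508,-.055,.087)))
x0,y0=int(e[0])-70,int(e[1])-70
for st,ce,l in blobs((g>130).astype(np.uint8),25):
    if st[4]<1500 and np.linalg.norm(ce-e)<90:
        r=cv2.minAreaRect(np.argwhere(l)[:,::-1].astype(np.float32));b=cv2.boxPoints(r)
        i=np.argsort([np.linalg.norm(b[0]-b[k]) for k in range(4)]);
        p=(b[0]+b[i[1]])/2;q=(b[i[2]]+b[i[3]])/2;P,Q=ray(c,p,.087),ray(c,q,.087)
        print(st,ce,r,P,Q,np.linalg.norm(P-Q),np.degrees(np.arctan2(*(Q-P)[1::-1])))
cv2.imwrite("pics/w6.png",im[:,:,::-1])
E
```

```text
12.4 [ 0.5093 -0.0546  0.1698] [[-0.9551  0.2962 -0.0011]
 [ 0.2962  0.9551  0.0004]
 [ 0.0012  0.0001 -1.    ]] [-0.3284 -0.014   1.9568  0.      1.2    -1.5986]
exp axis px [324.192  217.5721] line [323.2128 188.3006] [323.3354 214.9266]
[310 126  51  10 381] [334.8268 130.5906] ((335.0, 130.5), (9.0, 50.0), 90.0) [ 0.4507 -0.0463  0.087 ] [ 0.4603 -0.0152  0.087 ] 0.03251216622912249 72.7983759568086
[322 188   5  29 124] [324.3387 201.3871] ((324.0, 202.0), (28.0, 4.0), 90.0) [ 0.49   -0.0489  0.087 ] [ 0.5089 -0.0548  0.087 ] 0.019804054543957943 -17.21681979499731
```

Call:
carry_out(
  deltas=[
    {"linear": [-0.04,-0.01,0.4],"rot": [0,0,0],"fingers": 0.45},
    {"linear": [0,0,0.5],"rot": [0,0,0],"fingers": 0.45},
    {"linear": [0,0,0.5],"rot": [0,0,0],"fingers": 0.45},
    {"linear": [0,0,0.3],"rot": [0,0,0],"fingers": 0.45},
    {"linear": [0,0,0],"rot": [0,0,0],"fingers": 0.45},
    {"linear": [0,0,0],"rot": [0,0,0],"fingers": 0.45},
  ],
  newtons=15,
)

```text
time_s: 13.05
tool_pos: [0.5115, -0.0558, 0.0858]
eef_rot: [[-0.956, 0.295, -0.0], [0.295, 0.956, 0.0], [0.0, 0.0, -1.0]]
contact_force: [0.2, 0.8, 0.8]
grip_width: 0.0423
grip_force: 0.0
```

Call:
carry_out(
  deltas=[
    {"linear": [0,0,0],"rot": [0,0,0],"fingers": 0},
    {"linear": [0,0,0],"rot": [0,0,0],"fingers": 0},
    {"linear": [0,0,0],"rot": [0,0,0],"fingers": 0},
    {"linear": [0,0,0],"rot": [0,0,0],"fingers": 0},
    {"linear": [0,0,0],"rot": [0,0,0],"fingers": 0},
    {"linear": [0,0,0],"rot": [0,0,0],"fingers": 0},
  ],
  newtons=15,
)

```text
time_s: 13.65
tool_pos: [0.5117, -0.0553, 0.0859]
eef_rot: [[-0.956, 0.294, 0.001], [0.294, 0.956, 0.001], [-0.001, 0.001, -1.0]]
contact_force: [0.6, 4.3, 2.9]
grip_width: 0.012
grip_force: 15.0
```

Call:
carry_out(
  deltas=[
    {"linear": [0,0,0],"rot": [0,0,0],"fingers": 0},
    {"linear": [0,0,0],"rot": [0,0,0],"fingers": 0},
    {"linear": [0,0,0],"rot": [0,0,0],"fingers": 0},
  ],
  newtons=50,
)

```text
time_s: 13.95
tool_pos: [0.5117, -0.0553, 0.0858]
eef_rot: [[-0.956, 0.294, 0.001], [0.294, 0.956, 0.001], [-0.0, 0.001, -1.0]]
contact_force: [1.0, 5.3, 3.7]
grip_width: 0.0113
grip_force: 50.0
```

```bash
cat > k.py <<'E'
from h import *
s=bot.sense();c=cam("wrist");im=bot.read_camera("wrist");T=np.array(s["tool_pos"]);R=np.array(s["eef_rot"])
print(s["time_s"],T,"xang",np.degrees(np.arctan2(R[1,0],R[0,0])),s["contact_force"],s["moment"],s["grip_width"],s["grip_force"],s["qpos"][5])
g=cv2.cvtColor(im,cv2.COLOR_RGB2GRAY);e=proj(c,T+R@[.012,0,-.002]);print(e)
for st,ce,l in blobs((g>120).astype(np.uint8),15):
    if st[4]<1500 and np.linalg.norm(ce-e)<60:
        vx,vy,x0,y0=cv2.fitLine(np.argwhere(l)[:,::-1].astype(np.float32),cv2.DIST_L2,0,.01,.01).ravel()
        P,Q=ray(c,(x0,y0),.087),ray(c,(x0+10*vx,y0+10*vy),.087)
        print(st,ce,"line angle",np.degrees(np.arctan2(*(Q-P)[1::-1])))
# carousel features: sleeve seen by the side/top camera
for n in("top","side"):
    im=bot.read_camera(n);c=cam(n)
    for st,ce,l in blobs(hsvmask(im,(3,120,40),(18,255,255)),12):
        p=ray(c,ce,.06)
        if np.hypot(p[0]-.55,p[1]-.08)<.07:print(n,st,ce,p)
E
python3 k.py
```

```text
13.95 [ 0.5117 -0.0553  0.0858] xang 162.8829315921144 [0.9627 5.2887 3.7346] [ 1.0326 -0.2469  0.0717] 0.011267795069098911 49.99539792537689 -1.601480733626424
[324.4466 245.6551]
[322 223   6  41 207] [324.3188 243.0966] line angle -15.58234742069368
top [279 210  12  13 101] [284.2871 216.1683] [0.5105 0.0911 0.06  ]
side [312 227  14  21 213] [319.3239 237.5023] [0.5097 0.0957 0.06  ]
```

Call:
carry_out(
  deltas=[
    {"linear": [0,0,0],"rot": [0,0,0.025],"fingers": 0},
    {"linear": [0,0,0],"rot": [0,0,0.025],"fingers": 0},
    {"linear": [0,0,0],"rot": [0,0,0.025],"fingers": 0},
    {"linear": [0,0,0],"rot": [0,0,0.025],"fingers": 0},
    {"linear": [0,0,0],"rot": [0,0,0.025],"fingers": 0},
    {"linear": [0,0,0],"rot": [0,0,0],"fingers": 0},
    {"linear": [0,0,0],"rot": [0,0,0],"fingers": 0},
  ],
)

```text
time_s: 14.8
tool_pos: [0.5113, -0.0562, 0.0858]
eef_rot: [[-0.771, 0.637, -0.001], [0.637, 0.771, -0.001], [-0.0, -0.001, -1.0]]
contact_force: [-1.3, 1.5, 6.0]
grip_width: 0.0114
grip_force: 50.0
```

```bash
python3 k.py
```

```text
14.8 [ 0.5113 -0.0562  0.0858] xang 140.4299093186936 [-1.3047  1.471   6.0333] [0.2422 0.2036 0.094 ] 0.011435215435914914 49.99652445316315 -1.209098490349194
[323.283  245.7978]
[321 223   6  41 207] [323.971  243.0435] line angle 140.3888954430427
top [274 208  12  12 103] [279.534  213.6311] [0.5178 0.1052 0.06  ]
side [307 230  14  21 220] [314.0773 240.2227] [0.5178 0.1084 0.06  ]
```

Call:
carry_out(
  deltas=[
    {"linear": [0,0,0],"rot": [0,0,0.025],"fingers": 0},
    {"linear": [0,0,0],"rot": [0,0,0.025],"fingers": 0},
    {"linear": [0,0,0],"rot": [0,0,0.025],"fingers": 0},
    {"linear": [0,0,0],"rot": [0,0,0.025],"fingers": 0},
    {"linear": [0,0,0],"rot": [0,0,0.025],"fingers": 0},
    {"linear": [0,0,0],"rot": [0,0,0],"fingers": 0},
    {"linear": [0,0,0],"rot": [0,0,0],"fingers": 0},
  ],
)

```text
time_s: 15.65
tool_pos: [0.5105, -0.0569, 0.0858]
eef_rot: [[-0.469, 0.883, -0.003], [0.883, 0.469, -0.002], [-0.001, -0.004, -1.0]]
contact_force: [-4.7, -1.7, 7.7]
grip_width: 0.0116
grip_force: 50.0
```

Call:
carry_out(
  deltas=[
    {"linear": [0,0,0],"rot": [0,0,0.025],"fingers": 0},
    {"linear": [0,0,0],"rot": [0,0,0.025],"fingers": 0},
    {"linear": [0,0,0],"rot": [0,0,0.025],"fingers": 0},
    {"linear": [0,0,0],"rot": [0,0,0.025],"fingers": 0},
    {"linear": [0,0,0],"rot": [0,0,0.025],"fingers": 0},
    {"linear": [0,0,0],"rot": [0,0,0],"fingers": 0},
    {"linear": [0,0,0],"rot": [0,0,0],"fingers": 0},
    {"linear": [0,0,0],"rot": [0,0,0],"fingers": 0},
    {"linear": [0,0,0],"rot": [0,0,0],"fingers": 0},
    {"linear": [0,0,0],"rot": [0,0,0],"fingers": 0},
    {"linear": [0,0,0],"rot": [0,0,0],"fingers": 0},
    {"linear": [0,0,0],"rot": [0,0,0],"fingers": 0},
  ],
)

```text
time_s: 16.85
tool_pos: [0.5095, -0.0572, 0.0858]
eef_rot: [[-0.096, 0.995, -0.006], [0.995, 0.096, -0.003], [-0.002, -0.006, -1.0]]
contact_force: [-8.6, -3.3, 10.3]
grip_width: 0.0116
grip_force: 50.0
```

```bash
python3 k.py
```

```text
16.85 [ 0.5095 -0.0572  0.0858] xang 95.50457141719427 [-8.6124 -3.3198 10.3134] [-0.5167  1.5948  0.1344] 0.011609003645809733 50.002455711364746 -0.4239469813848392
[321.5614 247.226 ]
[321 224   5  40 189] [323.1164 242.6667] line angle -83.76916166656353
top [269 198  13  13 106] [275.0094 204.3679] [0.545  0.1193 0.06  ]
side [295 231  14  21 209] [301.6842 240.488 ] [0.5445 0.1201 0.06  ]
```

```bash
python3 -c "
from bench import bot
print(bot.close_job())"
```

```text
the job is handed in; nothing more can be done
None
```

The orange sleeve is on the shaft, down on the carousel and let go. The knob is held at the third stop (about 67° clockwise, measured), and I handed the job in at about 17 s; no verdict was returned.

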